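# Load a relay into a touch-safe test adapter with an insulating push stick

### The job

Load the blue relay for testing: set it upright and lengthwise in the open trough of the relay test adapter and let go of it, then push it into the covered tunnel with the blunt, black-tipped end of the grey nylon spudger (fingers stay off it there) until the red-knobbed spring latch has snapped down behind it. Push slowly and gently, stopping as soon as you feel it come up hard, because the contacts behind it bend easily. Finally lay the spudger down flat on the bench, clear of the adapter, and leave the other parts where they are.

Things in the scene. Friction and masses are not known exactly. Their poses are not given: they have to be found in the camera images.
- adapter: Relay test adapter, fixed: black base plate 166 x 80 mm, 8 mm high. Origin: bench level, under the tunnel mouth; x = feed direction along the channel, y = left, z up. Channel floor z = 10 mm. Grey tunnel x = 0 to 88, 14.5 wide, clear cover z = 38 to 42. On it a metal head, 60 high, with the latch's red knob to 75; inside, a sprung contact block. Socket housing x = 88 to 104, 40 high.
- trough (a point): Middle of the open loading trough's floor, 25 mm before the tunnel mouth, 10 mm above the bench (axes as adapter). The trough runs from 50 mm before the mouth up to it: 18 mm wide, narrowing over the last 15 mm to 14.5; its low side walls end 16 mm above the bench; its rear end is open.
- tunnel (a point): Middle of the tunnel floor, 44 mm past the mouth, 10 mm above the bench. The head is clamped at an unknown depth: the latch's holding face (towards the far end) stands 28 mm past the mouth, give or take 9, to be found by feel. The contact block waits 24 mm past that face. More than 18 N from spudger on relay damages the contacts.
- latch (a joint): Lift of the sprung latch (red knob): 0 = down, tip 32 mm above the bench; about 0.0035 m with a relay under it. Feeding: ramp 4 to 8 N, drag 2 to 4 N, over the last 5 mm the contact spring too, up to 9 N in all. It snaps to 0 behind the relay's rear face; 2 mm on, at about 6 N, comes a hard stop. If let go before the snap, the relay springs back a little; after it, back onto the latch.
- relay: Plain blue relay, a box 12.7 x 29 x 25.5 mm, about 20 g, standing upright on the bench. Origin: centre of its underside; x = thickness (12.7), y = length (29), z up. It is fed with its length along the channel, either end first. Latched, its origin is 14.5 mm past the latch's holding face.
- spudger: Grey nylon spudger, a round stick 125 mm long, 12 g, lying on the bench. Origin: under its middle, at its underside, 5.2 mm below its axis; y = along it. Blunt end (black tip): flat face 6.8 mm across at y = -62 mm; the +y end is pointed. Middle 64 mm are 10 mm thick (hold it there). In the tunnel its axis about 25 mm above the bench keeps it below the latch tip.
- transformer: Small grey and orange transformer, 44 x 48 x 40 mm, loose on the bench right of the adapter; bystander. Origin: centre of its underside.
- capacitor: Dark blue upright capacitor, 25 mm across, 42 mm high, loose on the bench left of the adapter; bystander. Origin: centre of its underside.
- potentiometer: Black potentiometer with a grey knob, 26 x 26 x 26 mm, loose on the bench to the right; bystander. Origin: centre of its underside.
There are look-alikes about, which are no part of the job. What is shaped like the relay but brown is not meant.

How it is judged:
On the way, in this order (a step that is already met when the one before it is completed fails the run):
1. the relay stands upright and lengthwise in the open trough, let go (x of relay in the frame of adapter between -0.048 and -0.006 m and y of relay in the frame of adapter between -0.006 and 0.006 m and z of relay in the frame of adapter between 0.008 and 0.0125 m and angle between relay's own z axis and vertical below 0.12 rad and contact force between the fingers and relay below 0.05 N), for 0.2 s.
2. the spudger pushes the relay along the tunnel, under the latch (value of joint latch above 0.002 m and x of relay in the frame of adapter above 0 m and contact force between spudger and relay above 0.5 N), for 0.1 s.
3. the latch has snapped down behind the relay (x of relay in the frame of adapter between 0.0315 and 0.0535 m and value of joint latch below 0.0012 m and angle between relay's own z axis and vertical below 0.12 rad), for 0.1 s.
At the end, for the whole second after the job is handed in: The relay stands upright (within 0.12 rad) in the tunnel, past the latch (origin 31.5 to 53.5 mm inside the mouth), and the latch is down behind it (within 1.2 mm). The spudger lies flat and still on the bench, not touching the adapter (all of step 3 and linear speed of each of relay, spudger below 0.02 m/s and height (world z) of spudger between -0.005 and 0.015 m and angle between spudger's own y axis and vertical above 1.4 rad and contact force between spudger and adapter below 0.05 N).
It fails at once if the spudger pressed the relay with more than 18 N (contact force between spudger and relay above 18 N).
It fails at once if the fingers touched the relay inside the tunnel (x of relay in the frame of adapter above 0 m and contact force between the fingers and relay above 0.3 N).
It fails at once if a bystander was pushed more than 20 mm away (distance of any of transformer, capacitor, potentiometer from where it was at the start of the episode above 0.02 m).
It also fails if it takes over 64 s, if anything falls off the work surface, if the arm or the gripper's body presses on something with over 40 N, if the wrist force passes 120 N, or if a joint passes its speed limit or range.

### The arm

A 6-joint arm with a two-finger parallel gripper is mounted at the origin on a cart in front of the work surface, level with it; the furniture and walls round the work are solid. World frame = base frame: x ahead of the robot, y to its left, z up, the work surface at z = 0. Lengths are in m, angles in rad, forces in N, time in s.
With the tool pointing down it reaches from about 0.3 to 0.75 m from the base axis. Payload 8.5 kg.
Tool frame: the origin (TCP) lies between the finger pads; the fingertips stand 19 mm ahead of it and the grasp point (between the pads) is the TCP; z points along the fingers, y is the line along which they close (so a half turn about z gives the same grasp; the last joint's range is limited). The gripper opens to 85 mm and grips with 20 to 120 N. Pads are 22 mm wide; open, the fingers measure 114 mm over their backs; the gripper's body (76 mm by 85 mm) begins 54 mm behind the grasp point. The pads swing forward as they close: fully open they stand 13 mm farther back than shut.
Start: joints at [-1.416, 0.381, 1.297, -0, 1.464, -0.215], TCP at [0.199, -0.513, 0.25] pointing down, gripper open.
Joint ranges: [-3.11, 3.11], [-0.89, 2.33], [0.22, 2.48], [-1.42, 4.56], [0.17, 2.85], [-2.88, 2.88]. Speed limits (rad/s): [2.39, 2.39, 3.14, 3.14, 3.14, 3.14].

### API

Orientations are given as a unit quaternion [w, x, y, z].
In Python, from station import ctrl gives the robot as it stands.
- The arm moves only by the tool apply_moves, never from a script. Its arguments are lists of equal length, an entry for each row: "angular": the turn, a rotation vector about the world's x, y, z in rad, a list of three; "translation": the shift along the world's x, y, z in m, a list of three; "claw": the closure, from -1 (fully open) to 1 (shut). In form: {"angular": [[rx, ry, rz], ...], "translation": [[dx, dy, dz], ...], "claw": [claw, ...]}. A call has 1 to 10 rows; each row shifts and turns the commanded pose from where the row before left it; what a row does not reach is not made up. A row lasts 1/12 s, in which the tool goes at most 41.7 mm and 7.16 degrees, less where a joint would pass 70% of its speed; a pose out of reach is approached as far as the arm can. A call with a gripper value outside its range is refused whole. The fingers move at their own pace and stop on an object; the grip force is fixed at half the most. Time passes only in rows, so rows that do not move let the fingers close. It gives the time, the measured TCP pose, the force, the opening and the grip force at its end, in the units of the state.
- ctrl.sense(): the state, without advancing time (a new reading comes with each control period).
- ctrl.get_image(name): name is "scene" or "top" or "wrist"; returns a dict with "frame" (480x640x3 uint8, red, green, blue), "intrinsics" (3x3 intrinsics, pixels), "camera_from_world" (4x4, takes a point from world to camera coordinates). Camera axes: x right, y down, z forward; pixel columns grow to the right and rows downward; lengths in m; the calibration is good to about 2 mm. A picture is of the moment at which its call begins. There is no depth.
- ctrl.job_done(): hands the job in; it is judged then, once.
The state is a dict: "time_s": time; "joint_pos": joint angles; "joint_vel": joint speeds; "tau": joint torques, N m; "position": TCP position; "tcp_rot": TCP orientation; "contact_force": force on the tool from outside, world axes, zero at the start; "moment": the same for the moment, N m; "gripper_width": opening from 0.0 (shut) to 1.0 (fully open); "gripper_force": force on a finger pad.
Only numpy, scipy, OpenCV 4.12 (cv2) and the standard library are available. Lean on these libraries where they do the work, as an engineer would, in place of code of your own. Each camera call takes 0.05 s, during which the arm holds its last target. There are 200 camera calls.

## Working session

There is one attempt and no reset: what is moved stays moved. The work goes in short steps, Python scripts to look and compute and a tool call to move; the robot and the scene stay as the last step left them, time stands still between calls to the robot, and variables do not carry over. Pictures are saved under pics/ and viewed, at most 10 in all, crops included, and the job is handed in when it is done.

Besides the shell and the picture viewer there is one more tool, called after ">>>" by a JSON object that holds its "op" and its "data", one argument or row to a line. apply_moves: Moves the arm, as the interface text tells. Its arguments: {"type":"object","properties":{"angular":{"type":"array","items":{"type":"array","items":{"type":"number"}}},"translation":{"type":"array","items":{"type":"array","items":{"type":"number"}}},"claw":{"type":"array","items":{"type":"number"}}},"required":["angular","translation","claw"]}

```bash
mkdir -p pics
cat > h.py <<'E'
import numpy as np,cv2
from station import ctrl
def grab(n,f=None):
    d=ctrl.get_image(n)
    if f: cv2.imwrite('pics/'+f,d['frame'][:,:,::-1])
    return d
def ray(d,uv,z):
    K=np.array(d['intrinsics']);T=np.array(d['camera_from_world']);R=T[:3,:3];c=-R.T@T[:3,3]
    r=R.T@np.linalg.solve(K,[uv[0],uv[1],1.]);return c+r*(z-c[2])/r[2]
def proj(d,p):
    K=np.array(d['intrinsics']);T=np.array(d['camera_from_world']);q=K@(T[:3,:3]@np.array(p)+T[:3,3]);return q[:2]/q[2]
E
python3 - <<'E'
from h import *
import pickle
D={n:grab(n,n+'0.png') for n in('top','scene')}
pickle.dump(D,open('d0.pkl','wb'))
for n in D:
    T=np.array(D[n]['camera_from_world']);print(n,-T[:3,:3].T@T[:3,3],D[n]['intrinsics'])
print(ctrl.sense())
E
```

```text
top [0.33602017 0.14451066 0.95508741] [[563.74268588   0.         321.49247056]
 [  0.         563.74268588 240.48527504]
 [  0.           0.           1.        ]]
scene [-0.08878267  0.61631139  0.51316966] [[503.34633475   0.         324.32646356]
 [  0.         503.34633475 244.75589805]
 [  0.           0.           1.        ]]
{'time_s': 0.1, 'joint_pos': array([-1.41626341e+00,  3.81124903e-01,  1.29817656e+00,  7.92915938e-06,
        1.46359594e+00, -2.15218326e-01]), 'joint_vel': array([-0.00116735, -0.00153512, -0.00327411,  0.00135509, -0.00059909,
        0.00060192]), 'tau': array([ 3.11997770e-03, -4.49218905e+01, -2.31655562e+01, -1.44885003e-04,
        3.69085930e-03,  1.94662317e-05]), 'position': array([ 0.19876428, -0.51256852,  0.24977834]), 'tcp_rot': array([-6.51951636e-04,  9.82958991e-01,  1.83823817e-01,  2.37314078e-05]), 'contact_force': array([-0.29985098, -0.24775454,  0.21544407]), 'moment': array([ 0.01527478,  0.02038938, -0.02369912]), 'gripper_force': 0.0, 'gripper_width': 1.000699625275938}
```

View pics/top0.png

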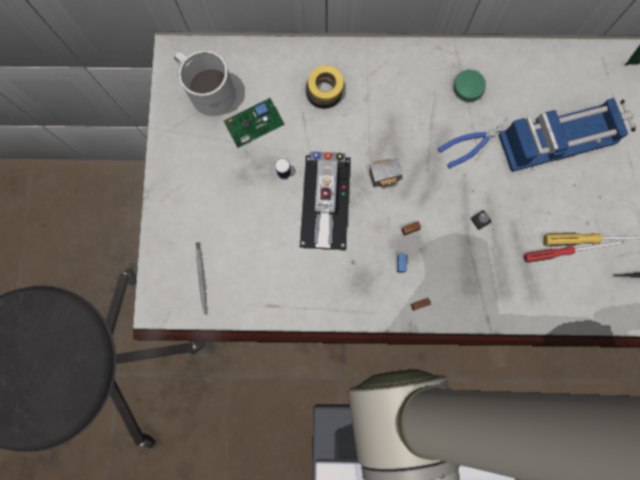

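View pics/scene0.png

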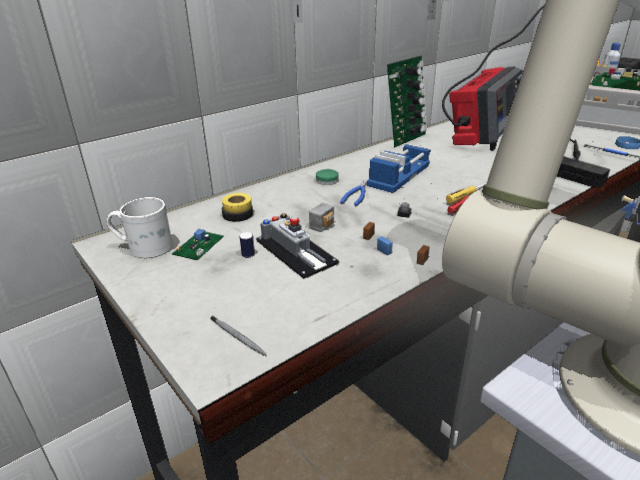

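Top view: the candidates are the blue block (402,262), the brown blocks (411,228) and (420,304), and a small blue part on the PCB (262,108). The free-standing blue block at (402,262) fits the relay. The adapter is at (325,200) with its trough toward the robot. The spudger runs (198,243) to (206,312). I'll measure and check a crop.

Run:
```python
from h import *
import pickle
D=pickle.load(open('d0.pkl','rb'));d=D['top'];im=d['frame'];hsv=cv2.cvtColor(im,cv2.COLOR_RGB2HSV)
# relay
def blobs(m,box,amin=40):
    u0,v0,u1,v1=box;mm=np.zeros_like(m);mm[v0:v1,u0:u1]=m[v0:v1,u0:u1]
    return [c for c in cv2.findContours(mm,cv2.RETR_EXTERNAL,cv2.CHAIN_APPROX_NONE)[0] if cv2.contourArea(c)>=amin]
m=cv2.inRange(hsv,(95,90,50),(125,255,255))
for c in blobs(m,(385,240,420,285)):
    r=cv2.minAreaRect(c);print('relay',r,cv2.contourArea(c));P=cv2.boxPoints(r);print([ray(d,p,.0255)[:2].round(4) for p in P], ray(d,r[0],.0255))
# adapter plate (dark)
m=cv2.inRange(im,(0,0,0),(60,60,60))
for c in blobs(m,(290,140,362,260),100):
    c=cv2.convexHull(c);r=cv2.minAreaRect(c);print('adapter',r);P=cv2.boxPoints(r);print([ray(d,p,.008)[:2].round(4) for p in P],ray(d,r[0],.008))
# spudger
g=cv2.cvtColor(im,cv2.COLOR_RGB2GRAY)
m=cv2.inRange(g,0,140)
for c in blobs(m,(180,225,225,325),60):
    r=cv2.minAreaRect(c);print('spud',r);P=cv2.boxPoints(r);print([ray(d,p,.0052)[:2].round(4) for p in P],ray(d,r[0],.0052))
a=cv2.resize(im[235:320,185:230],None,fx=7,fy=7,interpolation=2)[:590]
b=cv2.resize(im[145:255,290:430],None,fx=3.4,fy=5.36,interpolation=2)[:590]
b=cv2.resize(im[220:275,375:430],None,fx=5,fy=5,interpolation=2)
H=590;o=np.zeros((H,800,3),np.uint8);o[:a.shape[0],:a.shape[1]]=a;o[:b.shape[0],320:320+b.shape[1]]=b
e=cv2.resize(D['scene']['frame'][305:360,200:275],None,fx=4,fy=4,interpolation=2);o[300:300+e.shape[0],320:320+e.shape[1]]=e
cv2.imwrite('pics/crop1.png',o[:,:,::-1])
```

```text
relay ((401.5, 262.5), (17.0, 7.0), 90.0) 112.0
[array([0.4874, 0.0262]), array([0.4876, 0.0146]), array([0.459 , 0.0149]), array([0.4588, 0.0265])] [0.47315927 0.02056381 0.0255    ]
adapter ((339.71685791015625, 204.87982177734375), (14.558796882629395, 86.19648742675781), 3.012787342071533)
[array([0.4998, 0.1394]), array([0.6531, 0.1333]), array([0.652 , 0.1078]), array([0.4988, 0.1146])] [0.57485656 0.12381804 0.008     ]
adapter ((309.9961242675781, 203.56227111816406), (13.161819458007812, 85.58301544189453), 3.5763344764709473)
[array([0.502 , 0.1896]), array([0.6544, 0.1836]), array([0.6531, 0.1605]), array([0.5009, 0.1672])] [0.576527   0.17524389 0.008     ]
spud ((201.54949951171875, 277.4950256347656), (71.54317474365234, 6.36823844909668), 84.2894058227539)
[array([0.5064, 0.3717]), array([0.5076, 0.3609]), array([0.3865, 0.3423]), array([0.3853, 0.3529])] [0.44574271 0.35684967 0.0052    ]
```

View pics/crop1.png

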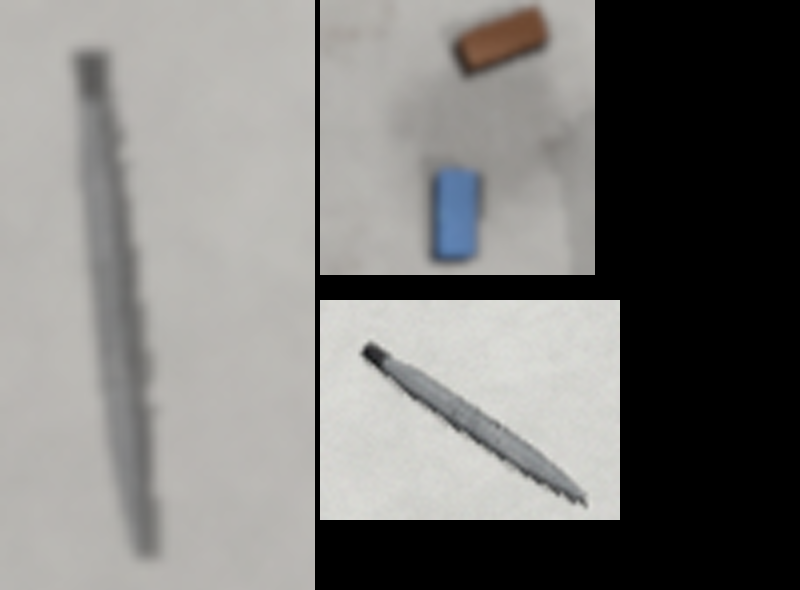

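The crop confirms it: the blue block is the relay, lying along x next to a brown look-alike. The spudger's black blunt end is at top px (198,242), so it already faces the feed direction. Next I'll move above the relay.

>>> {"op": "apply_moves", "data": {
  "angular": [
    [0,0,-0.037],
    [0,0,-0.037],
    [0,0,-0.037],
    [0,0,-0.037],
    [0,0,-0.037],
    [0,0,-0.037],
    [0,0,-0.037],
    [0,0,-0.037],
    [0,0,-0.037],
    [0,0,-0.037]
  ],
  "translation": [
    [0.015,0.036,0],
    [0.015,0.036,0],
    [0.015,0.036,0],
    [0.015,0.036,0],
    [0.015,0.036,0],
    [0.015,0.036,0],
    [0.015,0.036,0],
    [0.015,0.036,0],
    [0.015,0.036,0],
    [0.015,0.036,0]
  ],
  "claw": [-1,-1,-1,-1,-1,-1,-1,-1,-1,-1]
}}

```text
time_s: 0.93
position: [0.3489, -0.1509, 0.2503]
tcp_rot: [-0.0, 1.0, -0.001, -0.0]
contact_force: [1.1, -1.0, 0.2]
gripper_width: 1.0
gripper_force: 0.0
```

>>> {"op": "apply_moves", "data": {
  "angular": [
    [0,0,0],
    [0,0,0],
    [0,0,0],
    [0,0,0],
    [0,0,0],
    [0,0,0],
    [0,0,0]
  ],
  "translation": [
    [0.018,0.036,0],
    [0.018,0.036,0],
    [0.018,0.036,0],
    [0.018,0.036,0],
    [0.018,0.036,0],
    [0.018,0.03,0],
    [0,0,0]
  ],
  "claw": [-1,-1,-1,-1,-1,-1,-1]
}}

```text
time_s: 1.52
position: [0.4583, 0.0615, 0.2499]
tcp_rot: [-0.001, 1.0, 0.002, 0.0]
contact_force: [0.5, -0.4, -1.2]
gripper_width: 1.001
gripper_force: 0.0
```

Run:
```python
from h import *
import pickle
d=grab('wrist','w1.png');pickle.dump(d,open('w1.pkl','wb'))
s=ctrl.sense();print(s['position'],s['tcp_rot'],s['joint_pos'],s['time_s'])
T=np.array(d['camera_from_world']);print(-T[:3,:3].T@T[:3,3],T[:3,:3])
```

```text
[0.45730032 0.05944331 0.24976164] [-1.58323723e-04  9.99997499e-01  2.18875557e-03 -4.30828373e-04] [-1.28485148e-01  2.25413576e-01  1.52909398e+00  2.05089576e-04
  1.38798067e+00  1.43789629e+00] 1.5667
[0.52503656 0.06075167 0.37348587] [[ 4.40277695e-03 -9.99989344e-01 -1.38820433e-03]
 [-9.64617429e-01 -4.61299357e-03  2.63613233e-01]
 [-2.63616827e-01  1.78455831e-04 -9.64627460e-01]]
```

View pics/w1.png

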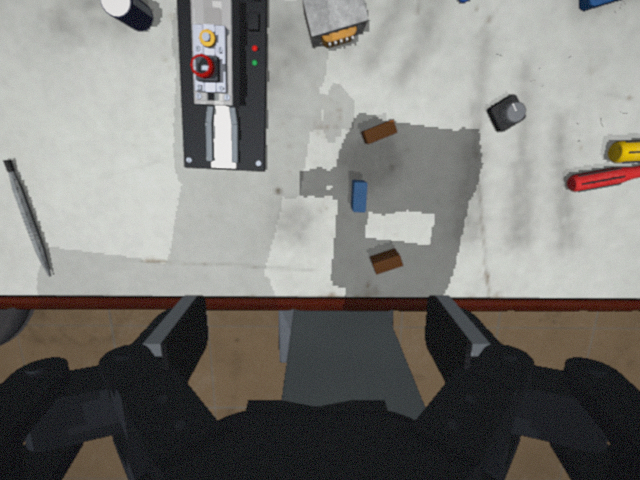

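The wrist view shows the relay at (359,195), the trough between (207,105) and (237,168), the plate's rear edge from (183,166) to (266,170), and the spudger running from its blunt tip (10,162) to (50,272).

Run:
```python
from h import *
import pickle
d=pickle.load(open('w1.pkl','rb'));im=d['frame'];hsv=cv2.cvtColor(im,cv2.COLOR_RGB2HSV);g=cv2.cvtColor(im,cv2.COLOR_RGB2GRAY)
c=max(cv2.findContours(cv2.inRange(hsv[170:220,340:380],(95,90,40),(125,255,255)),0,1)[0],key=cv2.contourArea)
r=cv2.minAreaRect(c+np.array([340,170]));print('relay',r);P=cv2.boxPoints(r);print([ray(d,p,.0255)[:2].round(4) for p in P],ray(d,r[0],.0255))
# plate edges rows
for v in range(10,185,12):
    row=g[v];dk=np.where(row[150:300]<60)[0]+150
    hi=np.where(row[195:250]>225)[0]+195
    # white floor
    print(v,dk.min() if len(dk) else None,dk.max() if len(dk) else None,hi.min() if len(hi) else None,hi.max() if len(hi) else None, [ray(d,(u,v),.008)[:2].round(4) for u in ((dk.min()-.5,dk.max()+.5) if len(dk) else [])],[ray(d,(u,v),.010)[:2].round(4) for u in ((hi.min()-.5,hi.max()+.5) if len(hi) else [])])
for u in (190,200,220,240,258):
    col=g[:,u];dk=np.where(col[:200]<60)[0];w=np.where(col[100:180]>225)[0]+100;print(u,dk.max(),ray(d,(u,dk.max()+.5),.008), (w.min(),w.max()) if len(w) else '')
# spudger
m=cv2.inRange(g[150:285,0:70],0,110);c=max(cv2.findContours(m,0,1)[0],key=cv2.contourArea);r=cv2.minAreaRect(c+np.array([0,150]));print('spud',r,[ray(d,p,.0052)[:2].round(4) for p in cv2.boxPoints(r)],ray(d,r[0],.0052))
a=cv2.resize(im[60:185,170:280],None,fx=4.7,fy=4.7,interpolation=2)
cv2.imwrite('pics/crop2.png',a[:,:,::-1])
```

```text
relay ((359.0, 195.5), (31.0, 14.0), 90.0)
[array([0.4883, 0.027 ]), array([0.4884, 0.0137]), array([0.4586, 0.0125]), array([0.4585, 0.0261])] [0.47359427 0.01982836 0.0255    ]
10 178 266 None None [array([0.6354, 0.1846]), array([0.6357, 0.1057])] []
22 150 266 None None [array([0.6258, 0.2106]), array([0.6262, 0.106 ])] []
34 179 266 None None [array([0.6163, 0.1856]), array([0.6166, 0.1063])] []
46 180 266 None None [array([0.6065, 0.1856]), array([0.6068, 0.1066])] []
58 180 266 None None [array([0.5966, 0.1865]), array([0.5969, 0.1069])] []
70 181 265 None None [array([0.5864, 0.1865]), array([0.5868, 0.1081])] []
82 182 265 None None [array([0.5762, 0.1866]), array([0.5765, 0.1084])] []
94 182 265 None None [array([0.5657, 0.1875]), array([0.5661, 0.1088])] []
106 183 265 216 224 [array([0.5551, 0.1876]), array([0.5555, 0.1091])] [array([0.5551, 0.1559]), array([0.5551, 0.1474])]
118 184 265 215 229 [array([0.5444, 0.1876]), array([0.5447, 0.1095])] [array([0.5444, 0.1575]), array([0.5444, 0.1433])]
130 184 264 216 229 [array([0.5334, 0.1886]), array([0.5337, 0.1108])] [array([0.5335, 0.1573]), array([0.5335, 0.144 ])]
142 185 264 215 230 [array([0.5223, 0.1887]), array([0.5226, 0.1111])] [array([0.5224, 0.1591]), array([0.5225, 0.1436])]
154 185 264 215 230 [array([0.5109, 0.1897]), array([0.5113, 0.1115])] [array([0.5111, 0.1598]), array([0.5112, 0.1443])]
166 186 264 212 234 [array([0.4994, 0.1898]), array([0.4997, 0.1119])] [array([0.4997, 0.1636]), array([0.4998, 0.141 ])]
178 None None None None [] []
190 165 [0.49990024 0.18528226 0.008     ] 
200 165 [0.49994455 0.17542669 0.008     ] Traceback (most recent call last):
  File "<stdin>", line 13, in <module>
    return umr_maximum(a, axis, None, out, keepdims, initial, where)
ValueError: zero-size array to reduction operation maximum which has no identity
```

Run:
```python
from h import *
import pickle
d=pickle.load(open('w1.pkl','rb'));im=d['frame'];g=cv2.cvtColor(im,cv2.COLOR_RGB2GRAY)
m=cv2.inRange(g[150:285,0:70],0,110);c=max(cv2.findContours(m,0,1)[0],key=cv2.contourArea);r=cv2.minAreaRect(c+np.array([0,150]));print('spud',r,[ray(d,p,.0052)[:2].round(4) for p in cv2.boxPoints(r)],ray(d,r[0],.0052))
t=pickle.load(open('d0.pkl','rb'))['top'];print(ray(t,(198.1,242.5),.0052),ray(t,(206,313.5),.001),ray(t,(200.5,275),.0052),ray(d,(11,160),.0052),ray(d,(50,274),.002))
a=cv2.resize(im[60:185,170:280],None,fx=4.7,fy=4.7,interpolation=2)
cv2.imwrite('pics/crop2.png',a[:,:,::-1])
```

```text
spud ((30.635456085205078, 216.2704315185547), (123.49085998535156, 10.2954683303833), 68.5870361328125) [array([0.5036, 0.3707]), array([0.5073, 0.3605]), array([0.3868, 0.3379]), array([0.3824, 0.349 ])] [0.44755398 0.35499103 0.0052    ]
[0.50594805 0.36603341 0.0052    ] [0.38546287 0.34699611 0.001     ] [0.44997014 0.35886354 0.0052    ] [0.50425921 0.36297157 0.0052    ] [0.38305161 0.34941283 0.002     ]
```

View pics/crop2.png

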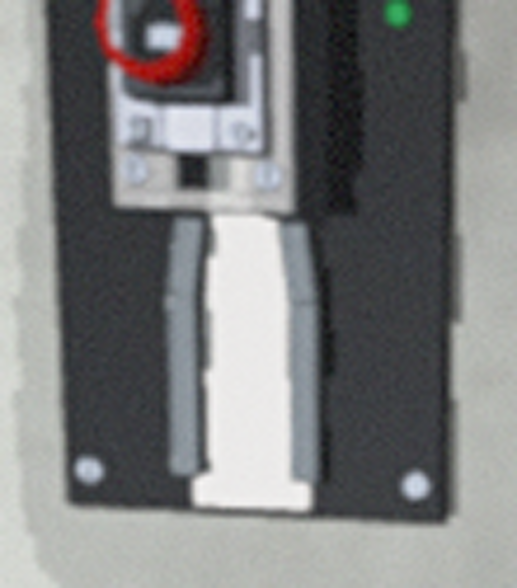

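>>> {"op": "apply_moves", "data": {
  "angular": [
    [0,0,0],
    [0,0,0],
    [0,0,0],
    [0,0,0],
    [0,0,0],
    [0,0,0],
    [0,0,0]
  ],
  "translation": [
    [0.008,-0.0195,-0.03],
    [0.008,-0.0195,-0.03],
    [0,0,-0.04],
    [0,0,-0.035],
    [0,0,-0.025],
    [0,0,0],
    [0,0,0]
  ],
  "claw": [0,0,0,0,0,0,0]
}}

```text
time_s: 2.15
position: [0.4723, 0.0175, 0.0902]
tcp_rot: [-0.0, 1.0, -0.001, -0.001]
contact_force: [0.5, -0.3, 0.5]
gripper_width: 0.498
gripper_force: 0.0
```

The crop shows the tunnel front edge at crop row 208 and the trough walls' inner faces centred near column 246. That puts the mouth at about (0.555, 0.1485), heading −0.042.

>>> {"op": "apply_moves", "data": {
  "angular": [
    [0,0,0],
    [0,0,0],
    [0,0,0],
    [0,0,0],
    [0,0,0],
    [0,0,0],
    [0,0,0],
    [0,0,0],
    [0,0,0],
    [0,0,0]
  ],
  "translation": [
    [0.001,0.0025,-0.03],
    [0,0,-0.02],
    [0,0,-0.011],
    [0,0,0],
    [0,0,0],
    [0,0,0],
    [0,0,0],
    [0,0,0],
    [0,0,0],
    [0,0,0]
  ],
  "claw": [0,0,0,0,1,1,1,1,1,1]
}}

```text
time_s: 2.98
position: [0.4747, 0.0204, 0.0312]
tcp_rot: [0.0, 1.0, -0.0, 0.002]
contact_force: [-1.0, -0.7, 7.7]
gripper_width: 0.129
gripper_force: 59.2
```

>>> {"op": "apply_moves", "data": {
  "angular": [
    [0,0,0],
    [0,0,0],
    [0,0,0],
    [0,0,0],
    [0,0,0]
  ],
  "translation": [
    [0,0,0],
    [0,0,0.015],
    [0,0,0.03],
    [0,0,0.02],
    [0,0,0]
  ],
  "claw": [1,1,1,1,1]
}}

```text
time_s: 3.4
position: [0.4757, 0.0204, 0.0988]
tcp_rot: [0.001, 1.0, 0.0, 0.004]
contact_force: [1.1, 0.0, 0.5]
gripper_width: 0.127
gripper_force: 58.8
```

Run:
```python
from h import *
import pickle
d=grab('wrist','w2.png');pickle.dump(d,open('w2.pkl','wb'))
s=ctrl.sense();print(s['position'],s['tcp_rot'],s['gripper_width'],s['gripper_force'])
print([proj(d,s['position']+np.array([dx,dy,dz])).round(0) for dx,dy,dz in((0.0145,0,-.004),(0.0145,0,-.029),(0,0,0))])
```

```text
[0.47490769 0.02048564 0.09694284] [ 6.24036700e-04  9.99995594e-01 -1.33098735e-05  2.90205687e-03] 0.12863212054067474 58.82862031459808
[array([313., 284.]), array([314., 263.]), array([313., 323.])]
```

View pics/w2.png

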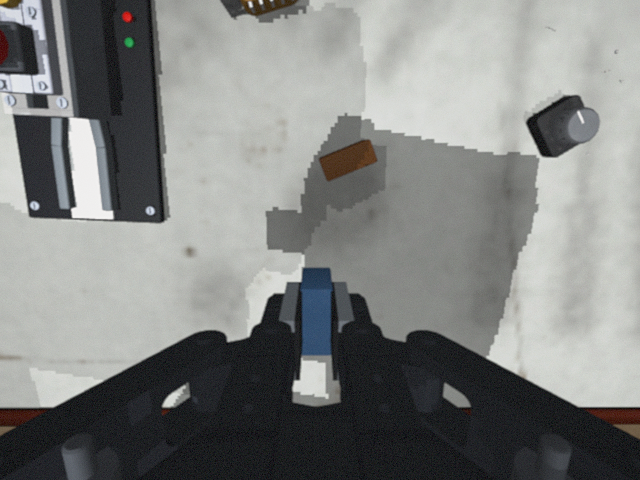

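The view shows the relay held squarely between the pads (front edge at rows 268–284). Next I'll carry it above the trough.

>>> {"op": "apply_moves", "data": {
  "angular": [
    [0,0,-0.01],
    [0,0,-0.01],
    [0,0,-0.01],
    [0,0,-0.012],
    [0,0,0],
    [0,0,0],
    [0,0,0],
    [0,0,0]
  ],
  "translation": [
    [0.01,0.03,0],
    [0.015,0.035,0],
    [0.015,0.035,0],
    [0.01,0.03,0],
    [0,0,-0.02],
    [0,0,-0.01],
    [0,0,0],
    [0,0,0]
  ],
  "claw": [1,1,1,1,1,1,1,1]
}}

```text
time_s: 4.12
position: [0.5232, 0.1499, 0.0638]
tcp_rot: [0.0, 1.0, -0.022, -0.001]
contact_force: [0.2, -0.3, 0.0]
gripper_width: 0.129
gripper_force: 58.8
```

Run:
```python
from h import *
import pickle
d=grab('wrist','w3.png');pickle.dump(d,open('w3.pkl','wb'))
s=ctrl.sense();print(s['position'],s['tcp_rot'],s['contact_force'])
im=d['frame'];g=cv2.cvtColor(im,cv2.COLOR_RGB2GRAY);hsv=cv2.cvtColor(im,cv2.COLOR_RGB2HSV)
m=cv2.inRange(hsv,(95,110,40),(125,255,255));m[:, :280]=0;m[:,350:]=0
for v in range(240,350,6):
    w=np.where(m[v])[0]
    hi=np.where(g[v,250:390]>200)[0]+250
    print(v,(w.min(),w.max()) if len(w) else '', (hi.min(),hi.max()) if len(hi) else '')
print(proj(d,(.555,.1485,.01)),proj(d,(.555,.1485,.042)),proj(d,(.526,.1497,.016)))
```

```text
[0.5236748  0.14986212 0.06450101] [ 5.26421307e-05  9.99764486e-01 -2.16998701e-02 -2.91860721e-04] [-0.0149978  -0.11870094 -0.10284443]
240  
246  
252  
258  
264  
270 (np.int64(304), np.int64(329)) 
276 (np.int64(303), np.int64(330)) 
282 (np.int64(302), np.int64(331)) 
288 (np.int64(300), np.int64(332)) 
294 (np.int64(301), np.int64(330)) 
300 (np.int64(302), np.int64(331)) 
306 (np.int64(302), np.int64(331)) (np.int64(250), np.int64(252))
312 (np.int64(301), np.int64(330)) 
318 (np.int64(302), np.int64(331)) 
324 (np.int64(301), np.int64(330)) (np.int64(250), np.int64(254))
330 (np.int64(302), np.int64(330)) 
336 (np.int64(302), np.int64(330)) 
342 (np.int64(302), np.int64(330)) 
348 (np.int64(302), np.int64(331)) 
[314.30468237 212.59737758] [313.97455075 227.85948444] [314.45767279 272.07221946]
```

View pics/w3.png

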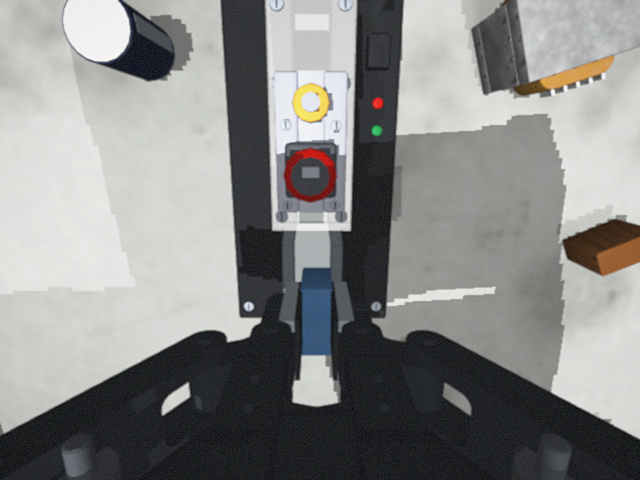

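Run:
```python
from h import *
import pickle
d=pickle.load(open('w3.pkl','rb'));g=cv2.cvtColor(d['frame'],cv2.COLOR_RGB2GRAY)
for v in (236,244,252,258,264): print(v,list(g[v,276:350]))
print(d['intrinsics'])
for v in(150,200): 
    w=np.where(g[v,215:410]<70)[0]+215;print(v,w.min(),w.max())
```

```text
236 [np.uint8(36), np.uint8(32), np.uint8(35), np.uint8(35), np.uint8(23), np.uint8(30), np.uint8(43), np.uint8(67), np.uint8(83), np.uint8(86), np.uint8(82), np.uint8(86), np.uint8(88), np.uint8(85), np.uint8(87), np.uint8(82), np.uint8(85), np.uint8(77), np.uint8(83), np.uint8(137), np.uint8(170), np.uint8(178), np.uint8(179), np.uint8(175), np.uint8(175), np.uint8(175), np.uint8(178), np.uint8(177), np.uint8(176), np.uint8(175), np.uint8(171), np.uint8(180), np.uint8(173), np.uint8(176), np.uint8(176), np.uint8(174), np.uint8(177), np.uint8(176), np.uint8(174), np.uint8(174), np.uint8(179), np.uint8(176), np.uint8(177), np.uint8(173), np.uint8(174), np.uint8(175), np.uint8(174), np.uint8(177), np.uint8(176), np.uint8(178), np.uint8(178), np.uint8(177), np.uint8(164), np.uint8(129), np.uint8(86), np.uint8(82), np.uint8(86), np.uint8(87), np.uint8(82), np.uint8(88), np.uint8(89), np.uint8(85), np.uint8(82), np.uint8(83), np.uint8(77), np.uint8(62), np.uint8(43), np.uint8(28), np.uint8(41), np.uint8(31), np.uint8(40), np.uint8(34), np.uint8(33), np.uint8(35)]
244 [np.uint8(28), np.ui
[... 3738 characters left out ...]
p.uint8(173), np.uint8(178), np.uint8(174), np.uint8(177), np.uint8(176), np.uint8(178), np.uint8(174), np.uint8(175), np.uint8(176), np.uint8(177), np.uint8(176), np.uint8(173), np.uint8(177), np.uint8(174), np.uint8(178), np.uint8(176), np.uint8(173), np.uint8(152), np.uint8(105), np.uint8(79), np.uint8(85), np.uint8(87), np.uint8(83), np.uint8(85), np.uint8(87), np.uint8(90), np.uint8(83), np.uint8(83), np.uint8(85), np.uint8(76), np.uint8(59), np.uint8(40), np.uint8(28), np.uint8(26), np.uint8(28), np.uint8(35), np.uint8(27), np.uint8(32)]
[[364.62535485   0.         316.00525296]
 [  0.         364.62535485 239.27082775]
 [  0.           0.           1.        ]]
150 231 394
200 234 391
```

>>> {"op": "apply_moves", "data": {
  "angular": [
    [0,0,0],
    [0,0,0],
    [0,0,0],
    [0,0,0],
    [0,0,0],
    [0,0,0]
  ],
  "translation": [
    [0.002,0.002,0],
    [0,0,-0.008],
    [0,0,-0.008],
    [0,0,-0.004],
    [0,0,0],
    [0,0,0]
  ],
  "claw": [1,1,1,1,1,1]
}}

```text
time_s: 4.67
position: [0.5256, 0.1526, 0.0439]
tcp_rot: [0.0, 1.0, -0.021, -0.0]
contact_force: [-0.2, -0.0, 0.0]
gripper_width: 0.126
gripper_force: 58.9
```

>>> {"op": "apply_moves", "data": {
  "angular": [
    [0,0,0],
    [0,0,0],
    [0,0,0],
    [0,0,0]
  ],
  "translation": [
    [0,0,-0.001],
    [0,0,-0.001],
    [0,0,0],
    [0,0,0]
  ],
  "claw": [1,1,1,1]
}}

```text
time_s: 5.0
position: [0.5258, 0.1527, 0.0424]
tcp_rot: [-0.0, 1.0, -0.021, 0.0]
contact_force: [-0.1, -0.5, -0.3]
gripper_width: 0.125
gripper_force: 58.9
```

>>> {"op": "apply_moves", "data": {
  "angular": [
    [0,0,0],
    [0,0,0],
    [0,0,0],
    [0,0,0]
  ],
  "translation": [
    [0,0,-0.001],
    [0,0,-0.001],
    [0,0,0],
    [0,0,0]
  ],
  "claw": [1,1,1,1]
}}

```text
time_s: 5.33
position: [0.5259, 0.1527, 0.0412]
tcp_rot: [-0.0, 1.0, -0.021, 0.0]
contact_force: [-2.7, -1.1, 8.1]
gripper_width: 0.126
gripper_force: 60.0
```

Run:
```python
from h import *
import pickle
d=grab('wrist','w4.png')
s=ctrl.sense();print(s['position'],s['contact_force'])
im=d['frame'];g=cv2.cvtColor(im,cv2.COLOR_RGB2GRAY);hsv=cv2.cvtColor(im,cv2.COLOR_RGB2HSV)
m=cv2.inRange(hsv,(95,110,40),(125,255,255))
for v in range(255,300,4):
    w=np.where(m[v,280:350])[0]+280
    hi=np.where(g[v,280:350]>140)[0]+280
    print(v,(w.min(),w.max()) if len(w) else '', (hi.min(),hi.max()) if len(hi) else '')
```

```text
[0.52592348 0.15273879 0.04118931] [-2.41868737 -0.85240117  8.6903778 ]
255  (np.int64(300), np.int64(336))
259  (np.int64(299), np.int64(337))
263  (np.int64(299), np.int64(337))
267  (np.int64(299), np.int64(337))
271 (np.int64(304), np.int64(329)) (np.int64(299), np.int64(337))
275 (np.int64(303), np.int64(329)) (np.int64(299), np.int64(337))
279 (np.int64(303), np.int64(329)) (np.int64(299), np.int64(337))
283 (np.int64(301), np.int64(331)) 
287 (np.int64(300), np.int64(332)) 
291 (np.int64(302), np.int64(332)) 
295 (np.int64(302), np.int64(330)) 
299 (np.int64(302), np.int64(330))
```

The relay touches the floor (8 N up) and is centred: relay mid 316.5 px, floor mid 318 px. Now I'll release it.

>>> {"op": "apply_moves", "data": {
  "angular": [
    [0,0,0],
    [0,0,0],
    [0,0,0],
    [0,0,0],
    [0,0,0],
    [0,0,0],
    [0,0,0],
    [0,0,0],
    [0,0,0]
  ],
  "translation": [
    [0,0,0.0007],
    [0,0,0],
    [0,0,0],
    [0,0,0],
    [0,0,0],
    [0,0,0],
    [0,0,0.02],
    [0,0,0.03],
    [0,0,0.035]
  ],
  "claw": [1,0,0,0,0,0,0,0,0]
}}

```text
time_s: 6.13
position: [0.5249, 0.1526, 0.1258]
tcp_rot: [0.0, 1.0, -0.021, -0.002]
contact_force: [0.4, 0.9, -0.6]
gripper_width: 0.497
gripper_force: 0.0
```

>>> {"op": "apply_moves", "data": {
  "angular": [
    [0,0,0.03],
    [0,0,0.03],
    [0,0,0.03],
    [0,0,0.03],
    [0,0,0.03],
    [0,0,0.03],
    [0,0,0],
    [0,0,0]
  ],
  "translation": [
    [-0.02,0.03,0.02],
    [-0.02,0.035,0],
    [-0.02,0.035,0],
    [-0.02,0.035,0],
    [0,0.034,0],
    [0,0.034,0],
    [0,0,0],
    [0,0,0]
  ],
  "claw": [0,0,0,0,0,0,0,0]
}}

```text
time_s: 6.8
position: [0.4452, 0.357, 0.1457]
tcp_rot: [0.0, 0.998, 0.07, -0.0]
contact_force: [-0.0, 0.7, -0.1]
gripper_width: 0.499
gripper_force: 0.0
```

Run:
```python
from h import *
import pickle
d=grab('wrist','w5.png');pickle.dump(d,open('w5.pkl','wb'));t=grab('top','t5.png');pickle.dump(t,open('t5.pkl','wb'))
s=ctrl.sense();print(s['position'],s['tcp_rot'],s['joint_pos'])
def bl(d,m,box):
    u0,v0,u1,v1=box;c=max(cv2.findContours(m[v0:v1,u0:u1],0,1)[0],key=cv2.contourArea);return cv2.minAreaRect(c+np.array([u0,v0]))
hsv=cv2.cvtColor(t['frame'],cv2.COLOR_RGB2HSV);r=bl(t,cv2.inRange(hsv,(95,90,50),(125,255,255)),(300,180,350,260));print('relay top',r,ray(t,r[0],.0355))
g=cv2.cvtColor(t['frame'],cv2.COLOR_RGB2GRAY)
a=cv2.resize(t['frame'][190:260,295:355],None,fx=8,fy=8,interpolation=2)
o=np.zeros((600,800,3),np.uint8);o[:560,:480]=a[:560];w=cv2.resize(d['frame'],(320,240));o[:240,480:]=w
cv2.imwrite('pics/c5.png',o[:,:,::-1])
```

```text
[0.44565321 0.35518634 0.14577656] [ 2.48408712e-04  9.97637861e-01  6.86916010e-02 -3.16818104e-04] [ 4.65328296e-01  5.09412078e-01  1.40353749e+00 -2.26578810e-04
  1.22941945e+00  1.89870908e+00]
relay top ((323.0, 231.0), (16.0, 6.0), 90.0) [0.52281617 0.15182315 0.0355    ]
```

View pics/c5.png

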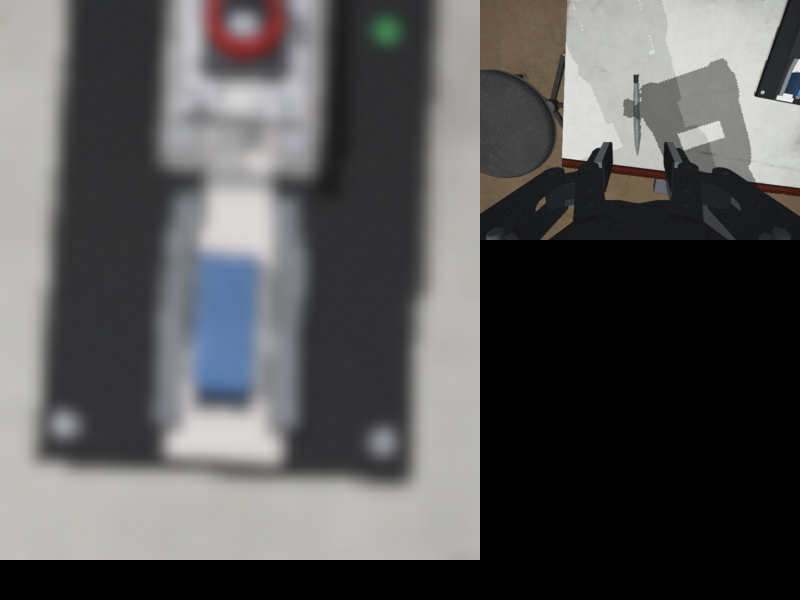

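The relay stands aligned in the trough. In the wrist view the spudger runs from its black tip at about (311,150) to its point at (316,308).

Run:
```python
from h import *
import pickle
d=pickle.load(open('w5.pkl','rb'));g=cv2.cvtColor(d['frame'],cv2.COLOR_RGB2GRAY)
m=cv2.inRange(g[140:320,290:345],0,135)
for v in range(144,318,6):
    row=g[v,285:345].astype(int);print(v,' '.join('%d'%x for x in row[8:48:1]))
```

```text
144 195 194 197 194 195 196 196 193 195 196 195 197 196 196 196 198 198 195 195 196 193 195 193 193 189 193 186 194 192 194 189 192 189 191 189 193 188 195 193 196
150 194 197 199 196 197 198 198 198 194 198 194 199 196 163 107 62 55 59 64 65 62 59 58 83 118 156 189 196 194 192 193 191 193 197 194 196 190 195 198 197
156 200 192 196 196 195 196 197 196 196 197 198 200 192 160 102 44 41 51 57 54 47 44 48 98 159 193 192 192 191 191 190 192 191 194 191 196 197 193 196 197
162 196 199 198 198 199 201 195 196 193 197 197 194 190 175 124 62 33 55 57 57 54 48 54 97 160 190 194 193 191 191 192 192 192 189 193 197 192 190 191 191
168 197 196 199 199 195 195 195 195 194 191 193 187 189 188 183 154 122 131 139 141 123 103 93 102 115 156 188 192 193 194 192 196 197 194 185 180 174 174 171 149
174 191 196 192 190 191 194 195 194 196 196 196 193 196 195 166 129 114 134 145 143 137 121 104 105 132 171 194 194 193 192 160 118 105 106 112 108 107 108 105 110
180 191 193 193 195 192 192 191 193 193 189 192 198 194 183 155 119 120 130 141 140 136 111 98 105 101 106 129 141 142 130 109 108 110 110 111 1
[... 2850 characters left out ...]
8 196 197 199 197 198 197 194 198 197 194 191
294 191 190 193 193 195 196 189 193 193 194 193 191 192 191 190 193 194 163 123 122 134 135 126 98 105 157 193 192 194 193 189 194 193 191 189 192 191 193 196 191
300 194 195 195 192 195 191 196 196 193 196 191 192 194 190 189 192 190 192 158 131 129 136 122 115 142 180 194 193 191 191 192 194 190 193 192 190 194 191 189 193
306 192 198 194 193 192 195 194 195 197 194 196 190 191 189 190 192 197 194 193 166 130 125 122 147 178 194 192 191 191 188 193 192 191 195 188 190 194 194 192 193
312 194 191 196 190 193 192 191 191 189 186 193 192 193 193 191 194 194 193 197 193 192 189 191 197 192 198 194 193 195 192 192 191 193 195 195 193 193 192 194 190
```

Run:
```python
from h import *
import pickle
d=pickle.load(open('w5.pkl','rb'))
a=ray(d,(311.5,148.8),.0065);b=ray(d,(314.3,309),.0045);print(a,b,np.linalg.norm(a-b),np.arctan2(*(a-b)[[1,0]]))
c=ray(d,(312.3,222),.0052);e=ray(d,(313.2,270),.0052);print(c,e,np.arctan2(*(c-e)[[1,0]]))
```

```text
[0.50465025 0.36759898 0.0065    ] [0.38252133 0.3485936  0.0045    ] 0.12361503223009764 0.15437913109397738
[0.45252197 0.35985197 0.0052    ] [0.41521914 0.35400524 0.0052    ] 0.15547207462740684
```

>>> {"op": "apply_moves", "data": {
  "angular": [
    [0,0,0.0175],
    [0,0,0],
    [0,0,0],
    [0,0,0],
    [0,0,0],
    [0,0,0],
    [0,0,0]
  ],
  "translation": [
    [-0.013,0.001,-0.025],
    [0,0,-0.035],
    [0,0,-0.035],
    [0,0,-0.015],
    [0,0,-0.01],
    [0,0,0],
    [0,0,0]
  ],
  "claw": [0,0,0,0.3,0.3,0.3,0.3]
}}

```text
time_s: 7.48
position: [0.4334, 0.3563, 0.0266]
tcp_rot: [-0.0, 0.997, 0.077, 0.0]
contact_force: [0.8, 0.4, 0.8]
gripper_width: 0.355
gripper_force: 0.0
```

>>> {"op": "apply_moves", "data": {
  "angular": [
    [0,0,0],
    [0,0,0],
    [0,0,0],
    [0,0,0],
    [0,0,0],
    [0,0,0],
    [0,0,0],
    [0,0,0]
  ],
  "translation": [
    [-0.001,0,-0.0055],
    [0,0,0],
    [0,0,0],
    [0,0,0],
    [0,0,0],
    [0,0,0],
    [0,0,0],
    [0,0,0]
  ],
  "claw": [0.3,0.3,0.6,1,1,1,1,1]
}}

```text
time_s: 8.15
position: [0.432, 0.3568, 0.0213]
tcp_rot: [-0.0, 0.997, 0.078, 0.001]
contact_force: [-0.3, -1.0, 6.2]
gripper_width: 0.071
gripper_force: 59.1
```

>>> {"op": "apply_moves", "data": {
  "angular": [
    [0,0,0],
    [0,0,0],
    [0,0,0],
    [0,0,0],
    [0,0,0]
  ],
  "translation": [
    [0,0,0.01],
    [0,0,0.03],
    [0,0,0.03],
    [0,0,0],
    [0,0,0]
  ],
  "claw": [1,1,1,1,1]
}}

```text
time_s: 8.57
position: [0.4324, 0.3571, 0.0925]
tcp_rot: [-0.001, 0.997, 0.078, 0.002]
contact_force: [1.2, 0.5, -0.2]
gripper_width: 0.072
gripper_force: 58.9
```

Run:
```python
from h import *
import pickle
d=grab('wrist','w6.png');pickle.dump(d,open('w6.pkl','wb'));e=grab('scene');pickle.dump(e,open('s6.pkl','wb'))
s=ctrl.sense();print(s['position'],s['tcp_rot'],s['gripper_width'])
a=e['frame'];p=proj(e,s['position']).astype(int);print('scene tcp',p)
o=np.zeros((600,800,3),np.uint8);o[:480,:400]=d['frame'][:,120:520]
c=cv2.resize(a[max(0,p[1]-70):p[1]+80,p[0]-65:p[0]+85-20+0],None,fx=3,fy=3)[:600,:400];o[:c.shape[0],400:400+c.shape[1]]=c
cv2.imwrite('pics/c6.png',o[:,:,::-1])
```

```text
[0.43138852 0.35652805 0.09023045] [ 1.56342547e-04  9.96984377e-01  7.76014526e-02 -3.76347834e-04] 0.07032505849933342
scene tcp [237 290]
```

View pics/c6.png

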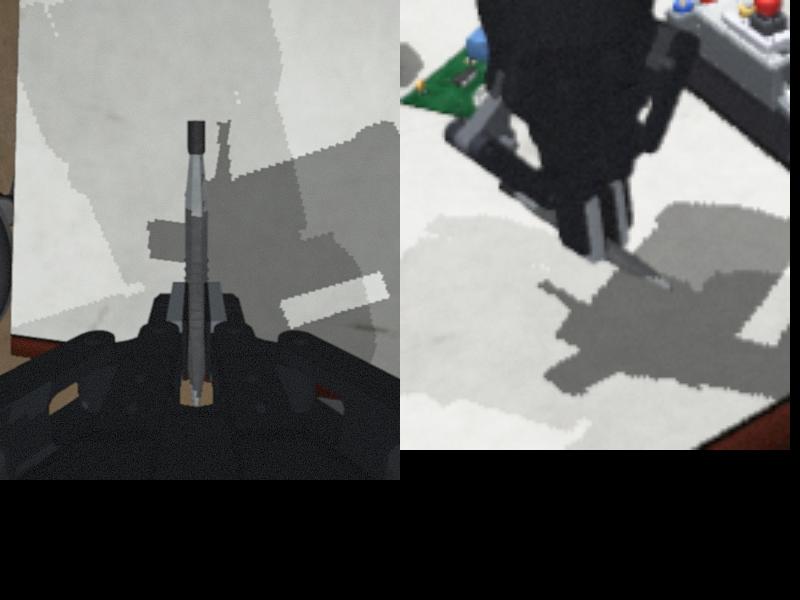

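The spudger is held straight, with the black tip at wrist px (316,121).

Run:
```python
from h import *
import pickle
from scipy.spatial.transform import Rotation as R
d=pickle.load(open('w6.pkl','rb'));p=np.array([0.43138852,0.35652805,0.09023045]);g=cv2.cvtColor(d['frame'],cv2.COLOR_RGB2GRAY)
c=g[:,312:320].mean(1);print(c[112:160].astype(int)); r=g[135].astype(int);w=np.where(r[290:340]<80)[0]+290;print(w.min(),w.max())
yaw=2*.0777
for v in (120,121,122):
  for z in (-.0135,-.016,-.0185):
    q=ray(d,((w.min()+w.max())/2,v),p[2]+z)-p;print(v,z,q[:2]@[np.cos(yaw),np.sin(yaw)],q[:2]@[-np.sin(yaw),np.cos(yaw)])
```

```text
[187 189 188 188 189 189 190 179 138  74  47  49  50  52  49  52  51  52
  52  51  53  53  52  53  54  52  52  51  51  50  49  51  54  51  55  53
  54  54  53  53  50  53  88 125 132 131 132 133]
308 324
120 -0.0135 0.07458184178665221 -0.0004956700941140327
120 -0.016 0.07471405644113029 -0.0004924787138238327
120 -0.0185 0.07484627109560837 -0.0004892873335335789
121 -0.0135 0.0742348771165352 -0.0004954762720023754
121 -0.016 0.07436087657543161 -0.0004922814197669285
121 -0.0185 0.07448687603432805 -0.0004890865675314816
122 -0.0135 0.07388744037106239 -0.0004952821861790111
122 -0.016 0.07400721617806753 -0.0004920838572744397
122 -0.0185 0.07412699198507267 -0.0004888855283698701
```

>>> {"op": "apply_moves", "data": {
  "angular": [
    [0,0,-0.025],
    [0,0,-0.025],
    [0,0,-0.025],
    [0,0,-0.025],
    [0,0,-0.025],
    [0,0,-0.025],
    [0,0,-0.025],
    [0,0,-0.022],
    [0,0,0],
    [0,0,0]
  ],
  "translation": [
    [-0.006,-0.025,0],
    [0,-0.025,0],
    [0,-0.025,0],
    [0,-0.025,0],
    [0,-0.025,0],
    [0,-0.025,0],
    [0,-0.025,0],
    [0,-0.0265,0],
    [0,0,0],
    [0,0,0]
  ],
  "claw": [1,1,1,1,1,1,1,1,1,1]
}}

```text
time_s: 9.5
position: [0.4255, 0.1543, 0.0898]
tcp_rot: [0.0, 1.0, -0.022, -0.001]
contact_force: [-0.2, -0.2, -1.2]
gripper_width: 0.072
gripper_force: 58.9
```

>>> {"op": "apply_moves", "data": {
  "angular": [
    [0,0,0],
    [0,0,0],
    [0,0,0],
    [0,0,0],
    [0,0,0]
  ],
  "translation": [
    [0,0,-0.02],
    [0,0,-0.02],
    [0,0,-0.009],
    [0,0,0],
    [0,0,0]
  ],
  "claw": [1,1,1,1,1]
}}

```text
time_s: 9.92
position: [0.4255, 0.1559, 0.0411]
tcp_rot: [0.0, 1.0, -0.02, -0.001]
contact_force: [0.1, 0.2, -0.2]
gripper_width: 0.073
gripper_force: 59.0
```

Run:
```python
from h import *
import pickle
d=grab('wrist','w7.png');pickle.dump(d,open('w7.pkl','wb'));e=grab('scene');pickle.dump(e,open('s7.pkl','wb'))
s=ctrl.sense();print(s['position'],s['tcp_rot'],s['gripper_width'],s['contact_force'],s['time_s'])
a=e['frame'];p=proj(e,(.55,.15,.02)).astype(int);print('scene mouth',p)
o=np.zeros((600,800,3),np.uint8);o[:480,:400]=d['frame'][:,120:520]
c=cv2.resize(a[p[1]-60:p[1]+60,p[0]-50:p[0]+50],None,fx=4,fy=4,interpolation=2);o[:480,400:]=c
cv2.imwrite('pics/c7.png',o[:,:,::-1])
```

```text
[0.4259721  0.15568982 0.04191336] [-5.94459233e-05  9.99791159e-01 -2.04340752e-02  2.89252101e-04] 0.07175852658149205 [0.26685593 0.65235349 0.10976755] 10.0167
scene mouth [305 248]
```

View pics/c7.png

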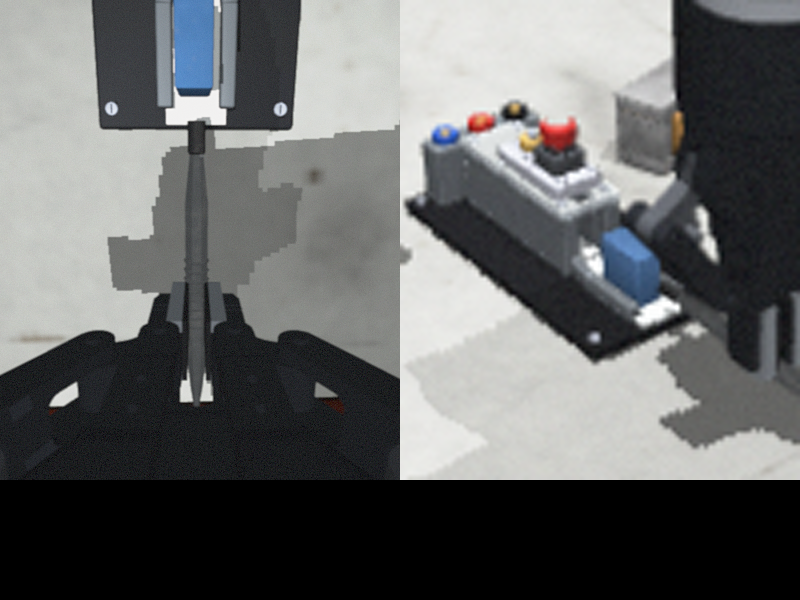

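The wrist view has the spudger tip (316,121), the trough mid (316) and the relay (314) all in line. The spudger is level and aimed at the relay's rear face. Now I'll start pushing.

>>> {"op": "apply_moves", "data": {
  "angular": [
    [0,0,0],
    [0,0,0],
    [0,0,0],
    [0,0,0],
    [0,0,0],
    [0,0,0],
    [0,0,0],
    [0,0,0],
    [0,0,0],
    [0,0,0]
  ],
  "translation": [
    [0.002,-0.0001,-0.0003],
    [0.002,-0.0001,0],
    [0.002,-0.0001,0],
    [0.002,-0.0001,0],
    [0.002,-0.0001,0],
    [0.002,-0.0001,0],
    [0.002,-0.0001,0],
    [0.002,-0.0001,0],
    [0.002,-0.0001,0],
    [0.002,-0.0001,0]
  ],
  "claw": [1,1,1,1,1,1,1,1,1,1]
}}

```text
time_s: 10.85
position: [0.4459, 0.1542, 0.0412]
tcp_rot: [-0.0, 1.0, -0.021, -0.0]
contact_force: [0.0, -0.2, 0.5]
gripper_width: 0.073
gripper_force: 59.0
```

>>> {"op": "apply_moves", "data": {
  "angular": [
    [0,0,0],
    [0,0,0],
    [0,0,0],
    [0,0,0],
    [0,0,0],
    [0,0,0],
    [0,0,0],
    [0,0,0]
  ],
  "translation": [
    [0.001,0,0],
    [0.001,0,0],
    [0.001,-0.0001,0],
    [0.001,0,0],
    [0.001,0,0],
    [0.001,-0.0001,0],
    [0.001,0,0],
    [0.001,-0.0001,0]
  ],
  "claw": [1,1,1,1,1,1,1,1]
}}

```text
time_s: 11.52
position: [0.4539, 0.1539, 0.0412]
tcp_rot: [-0.0, 1.0, -0.021, 0.0]
contact_force: [-0.6, 0.8, -0.6]
gripper_width: 0.075
gripper_force: 59.0
```

```bash
cat > k.py <<'E'
from h import *
# red knob centroid in scene view, spudger tip estimate
e=grab('scene');hsv=cv2.cvtColor(e['frame'],cv2.COLOR_RGB2HSV)
p=proj(e,(.60,.147,.065)).astype(int)
R=(cv2.inRange(hsv,(0,150,80),(6,255,255))|cv2.inRange(hsv,(174,150,80),(180,255,255)))
u0,v0=p[0]-25,p[1]-25;sub=R[v0:v0+50,u0:u0+50]
n,l,st,c=cv2.connectedComponentsWithStats(sub)
i=1+np.argsort(-st[1:,4])[:3]
print('knob',[(st[j,4],(c[j]+[u0,v0]).round(2).tolist()) for j in i])
s=ctrl.sense();t=s['position'];print('t',round(s['time_s'],2),t.round(4),'tip x_adapter %.1f mm'%(((t[:2]-[.555,.1495])@[.9991,-.042]+.0745)*1e3),'F',s['contact_force'].round(1))
E
python3 - <<'E'
import pickle;from h import *
e=pickle.load(open('s7.pkl','rb'));hsv=cv2.cvtColor(e['frame'],cv2.COLOR_RGB2HSV)
R=(cv2.inRange(hsv,(0,150,80),(6,255,255))|cv2.inRange(hsv,(174,150,80),(180,255,255)))
n,l,st,c=cv2.connectedComponentsWithStats(R[190:300,230:400]);print('before',[(s[4],(x+[230,190]).round(2)) for s,x in zip(st[1:],c[1:]) if s[4]>15])
E
python3 k.py
```

```text
before [(np.int32(36), array([294.  , 221.33]))]
knob [(np.int32(37), [294.05, 221.41]), (np.int32(14), [274.29, 218.79])]
t 11.57 [0.4541 0.1539 0.0412] tip x_adapter -26.5 mm F [ 0.4 -0.2  0. ]
```

>>> {"op": "apply_moves", "data": {
  "angular": [
    [0,0,0],
    [0,0,0],
    [0,0,0],
    [0,0,0],
    [0,0,0],
    [0,0,0],
    [0,0,0]
  ],
  "translation": [
    [0.001,0,0],
    [0.001,0,0],
    [0.001,-0.0001,0],
    [0.001,0,0],
    [0.001,0,0],
    [0.001,-0.0001,0],
    [0.001,0,0]
  ],
  "claw": [1,1,1,1,1,1,1]
}}

```text
time_s: 12.15
position: [0.4609, 0.1537, 0.0412]
tcp_rot: [0.0, 1.0, -0.021, -0.0]
contact_force: [0.0, -1.0, 0.2]
gripper_width: 0.073
gripper_force: 59.0
```

>>> {"op": "apply_moves", "data": {
  "angular": [
    [0,0,0],
    [0,0,0],
    [0,0,0],
    [0,0,0],
    [0,0,0]
  ],
  "translation": [
    [0.001,0,0],
    [0.001,0,0],
    [0.001,-0.0001,0],
    [0.001,0,0],
    [0.001,-0.0001,0]
  ],
  "claw": [1,1,1,1,1]
}}

```text
time_s: 12.57
position: [0.4659, 0.1535, 0.0412]
tcp_rot: [0.0, 1.0, -0.021, -0.0]
contact_force: [0.9, -0.4, -0.5]
gripper_width: 0.074
gripper_force: 59.0
```

```bash
python3 k.py
```

```text
knob [(np.int32(35), [293.83, 221.51]), (np.int32(15), [274.13, 218.87])]
t 12.62 [0.4661 0.1535 0.0412] tip x_adapter -14.5 mm F [-0.3 -0.4  0.3]
```

>>> {"op": "apply_moves", "data": {
  "angular": [
    [0,0,0],
    [0,0,0],
    [0,0,0],
    [0,0,0]
  ],
  "translation": [
    [0.001,0,0],
    [0.001,0,0],
    [0.001,-0.0001,0],
    [0.001,0,0]
  ],
  "claw": [1,1,1,1]
}}

```text
time_s: 12.95
position: [0.4697, 0.1534, 0.0412]
tcp_rot: [0.0, 1.0, -0.021, -0.0]
contact_force: [-2.1, -0.5, -0.0]
gripper_width: 0.074
gripper_force: 59.0
```

>>> {"op": "apply_moves", "data": {
  "angular": [
    [0,0,0],
    [0,0,0],
    [0,0,0],
    [0,0,0]
  ],
  "translation": [
    [0.001,0,0],
    [0.001,-0.0001,0],
    [0.001,0,0],
    [0.001,0,0]
  ],
  "claw": [1,1,1,1]
}}

```text
time_s: 13.28
position: [0.4719, 0.1533, 0.0407]
tcp_rot: [0.0, 1.0, -0.021, -0.002]
contact_force: [-6.9, -0.6, 1.5]
gripper_width: 0.07
gripper_force: 59.1
```

```bash
python3 k.py
python3 - <<'E'
from h import *
d=grab('wrist','w8.png');hsv=cv2.cvtColor(d['frame'],cv2.COLOR_RGB2HSV);m=cv2.inRange(hsv,(95,60,40),(125,255,255));m[300:]=0
n,l,st,c=cv2.connectedComponentsWithStats(m);print([(s.tolist(),x.round(1).tolist()) for s,x in zip(st[1:],c[1:]) if s[4]>25])
print('mouth top',proj(d,(.555,.1495,.042)),'tip',proj(d,(.5485,.150,.025)))
E
```

```text
knob [(np.int32(34), [293.65, 221.18]), (np.int32(14), [274.29, 218.79])]
t 13.33 [0.4721 0.1533 0.0407] tip x_adapter -8.4 mm F [-6.9 -0.2  1. ]
[([298, 56, 32, 23, 698], [313.9, 67.2]), ([292, 90, 40, 32, 1155], [311.4, 105.2])]
mouth top [314.10510779  85.73295958] tip [313.72451479 111.66302124]
```

>>> {"op": "apply_moves", "data": {
  "angular": [
    [0,0,0],
    [0,0,0],
    [0,0,0]
  ],
  "translation": [
    [0.0005,0,0],
    [0.0005,0,0],
    [0,0,0]
  ],
  "claw": [1,1,1]
}}

```text
time_s: 13.63
position: [0.4729, 0.1533, 0.0407]
tcp_rot: [0.0, 1.0, -0.021, -0.002]
contact_force: [-7.6, 0.1, 0.5]
gripper_width: 0.073
gripper_force: 59.1
```

>>> {"op": "apply_moves", "data": {
  "angular": [
    [0,0,0],
    [0,0,0],
    [0,0,0]
  ],
  "translation": [
    [0.0005,0,0],
    [0.0005,-0.0001,0],
    [0,0,0]
  ],
  "claw": [1,1,1]
}}

```text
time_s: 13.88
position: [0.4738, 0.1532, 0.0407]
tcp_rot: [0.0, 1.0, -0.021, -0.003]
contact_force: [-8.0, 0.2, 1.1]
gripper_width: 0.072
gripper_force: 59.1
```

```bash
python3 k.py
```

```text
knob [(np.int32(37), [293.65, 220.7]), (np.int32(15), [274.13, 218.87])]
t 13.93 [0.4738 0.1532 0.0407] tip x_adapter -6.8 mm F [-7.   0.5  1.8]
```

>>> {"op": "apply_moves", "data": {
  "angular": [
    [0,0,0],
    [0,0,0],
    [0,0,0],
    [0,0,0],
    [0,0,0]
  ],
  "translation": [
    [0.0005,0,0],
    [0.0005,0,0],
    [0.0005,0,0],
    [0.0005,0,0],
    [0,0,0]
  ],
  "claw": [1,1,1,1,1]
}}

```text
time_s: 14.35
position: [0.4755, 0.1532, 0.0406]
tcp_rot: [0.0, 1.0, -0.021, -0.003]
contact_force: [-8.2, -0.3, 1.9]
gripper_width: 0.072
gripper_force: 59.1
```

>>> {"op": "apply_moves", "data": {
  "angular": [
    [0,0,0],
    [0,0,0],
    [0,0,0],
    [0,0,0],
    [0,0,0]
  ],
  "translation": [
    [0.0005,0,0],
    [0.0005,-0.0001,0],
    [0.0005,0,0],
    [0.0005,0,0],
    [0,0,0]
  ],
  "claw": [1,1,1,1,1]
}}

```text
time_s: 14.77
position: [0.4794, 0.1531, 0.041]
tcp_rot: [0.0, 1.0, -0.021, -0.001]
contact_force: [-4.2, -0.1, 0.1]
gripper_width: 0.072
gripper_force: 58.9
```

```bash
python3 k.py
```

```text
knob [(np.int32(36), [293.67, 219.75]), (np.int32(14), [274.29, 218.79])]
t 14.82 [0.4795 0.1531 0.041 ] tip x_adapter -1.1 mm F [-4.3  0.6 -0.2]
```

>>> {"op": "apply_moves", "data": {
  "angular": [
    [0,0,0],
    [0,0,0],
    [0,0,0],
    [0,0,0],
    [0,0,0],
    [0,0,0],
    [0,0,0],
    [0,0,0],
    [0,0,0]
  ],
  "translation": [
    [0.001,0,0],
    [0.001,-0.0001,0],
    [0.001,0,0],
    [0.001,-0.0001,0],
    [0.001,0,0],
    [0.001,0,0],
    [0.001,-0.0001,0],
    [0.001,0,0],
    [0.001,0,0]
  ],
  "claw": [1,1,1,1,1,1,1,1,1]
}}

```text
time_s: 15.57
position: [0.4889, 0.1528, 0.0412]
tcp_rot: [-0.0, 1.0, -0.021, 0.0]
contact_force: [-2.7, 0.6, -1.8]
gripper_width: 0.07
gripper_force: 58.8
```

>>> {"op": "apply_moves", "data": {
  "angular": [
    [0,0,0],
    [0,0,0],
    [0,0,0],
    [0,0,0],
    [0,0,0],
    [0,0,0]
  ],
  "translation": [
    [0.001,0,0],
    [0.001,-0.0001,0],
    [0.001,0,0],
    [0.001,-0.0001,0],
    [0.001,0,0],
    [0.001,0,0]
  ],
  "claw": [1,1,1,1,1,1]
}}

```text
time_s: 16.07
position: [0.4949, 0.1526, 0.0412]
tcp_rot: [0.0, 1.0, -0.021, 0.0]
contact_force: [-2.1, -0.1, -1.5]
gripper_width: 0.073
gripper_force: 58.8
```

```bash
python3 k.py
```

```text
knob [(np.int32(16), [291.69, 219.12]), (np.int32(14), [274.29, 218.79])]
t 16.12 [0.4951 0.1526 0.0412] tip x_adapter 14.5 mm F [-2.2 -0.7 -1.4]
```

>>> {"op": "apply_moves", "data": {
  "angular": [
    [0,0,0],
    [0,0,0],
    [0,0,0],
    [0,0,0],
    [0,0,0]
  ],
  "translation": [
    [0.0007,0,0],
    [0.0007,-0.0001,0],
    [0.0008,0,0],
    [0.0008,0,0],
    [0,0,0]
  ],
  "claw": [1,1,1,1,1]
}}

```text
time_s: 16.53
position: [0.498, 0.1525, 0.0413]
tcp_rot: [-0.0, 1.0, -0.021, 0.0]
contact_force: [-1.6, 0.3, -1.8]
gripper_width: 0.069
gripper_force: 58.8
```

>>> {"op": "apply_moves", "data": {
  "angular": [
    [0,0,0],
    [0,0,0],
    [0,0,0],
    [0,0,0]
  ],
  "translation": [
    [0.0005,0,0],
    [0.0005,0,0],
    [0.0005,-0.0001,0],
    [0,0,0]
  ],
  "claw": [1,1,1,1]
}}

```text
time_s: 16.87
position: [0.4994, 0.1524, 0.0412]
tcp_rot: [-0.0, 1.0, -0.021, 0.0]
contact_force: [-3.5, 0.2, -2.4]
gripper_width: 0.07
gripper_force: 58.8
```

>>> {"op": "apply_moves", "data": {
  "angular": [
    [0,0,0],
    [0,0,0],
    [0,0,0],
    [0,0,0]
  ],
  "translation": [
    [0.0005,0,0],
    [0.0005,0,0],
    [0.0005,-0.0001,0],
    [0,0,0]
  ],
  "claw": [1,1,1,1]
}}

```text
time_s: 17.2
position: [0.5009, 0.1523, 0.0412]
tcp_rot: [-0.0, 1.0, -0.021, 0.0]
contact_force: [-3.0, 0.2, -2.4]
gripper_width: 0.075
gripper_force: 58.8
```

>>> {"op": "apply_moves", "data": {
  "angular": [
    [0,0,0],
    [0,0,0],
    [0,0,0],
    [0,0,0]
  ],
  "translation": [
    [0.0005,0,0],
    [0.0005,0,0],
    [0,0,0],
    [0,0,0]
  ],
  "claw": [1,1,1,1]
}}

```text
time_s: 17.53
position: [0.5019, 0.1523, 0.0412]
tcp_rot: [-0.0, 1.0, -0.021, 0.0]
contact_force: [-2.8, 0.2, -1.2]
gripper_width: 0.069
gripper_force: 58.8
```

>>> {"op": "apply_moves", "data": {
  "angular": [
    [0,0,0],
    [0,0,0],
    [0,0,0],
    [0,0,0]
  ],
  "translation": [
    [0.0005,0,0],
    [0.0005,0,0],
    [0.0005,-0.0001,0],
    [0,0,0]
  ],
  "claw": [1,1,1,1]
}}

```text
time_s: 17.87
position: [0.5028, 0.1522, 0.0411]
tcp_rot: [0.0, 1.0, -0.021, -0.001]
contact_force: [-5.3, 0.1, -0.7]
gripper_width: 0.073
gripper_force: 58.8
```

```bash
python3 k.py
python3 - <<'E'
from h import *
for n in('wrist','top'):
    d=grab(n,n+'9.png');hsv=cv2.cvtColor(d['frame'],cv2.COLOR_RGB2HSV);m=cv2.inRange(hsv,(0,150,60),(6,255,255))|cv2.inRange(hsv,(174,150,60),(180,255,255));m[300:]=0
    q,l,st,c=cv2.connectedComponentsWithStats(m);print(n,proj(d,(.6,.147,.07)).round(),[(s.tolist(),x.round(2).tolist()) for s,x in zip(st[1:],c[1:]) if s[4]>8])
E
```

```text
knob [(np.int32(15), [274.4, 218.67]), (np.int32(4), [290.25, 218.0])]
t 17.92 [0.5028 0.1522 0.0411] tip x_adapter 22.2 mm F [-4.6  0.7 -0.7]
wrist [317.   1.] [([387, 33, 14, 15, 165], [393.51, 40.36]), ([279, 58, 72, 77, 1924], [314.77, 97.18])]
top [327. 180.] [([325, 154, 6, 5, 12], [327.58, 156.17]), ([526, 248, 48, 13, 243], [548.47, 253.77])]
```

Contact spring is engaging. I'll take smaller steps from here.

>>> {"op": "apply_moves", "data": {
  "angular": [
    [0,0,0],
    [0,0,0],
    [0,0,0],
    [0,0,0]
  ],
  "translation": [
    [0.0005,0,0],
    [0.0005,0,0],
    [0,0,0],
    [0,0,0]
  ],
  "claw": [1,1,1,1]
}}

```text
time_s: 18.35
position: [0.5034, 0.1522, 0.041]
tcp_rot: [0.0, 1.0, -0.021, -0.001]
contact_force: [-6.2, 0.5, -1.9]
gripper_width: 0.07
gripper_force: 58.8
```

>>> {"op": "apply_moves", "data": {
  "angular": [
    [0,0,0],
    [0,0,0],
    [0,0,0],
    [0,0,0]
  ],
  "translation": [
    [0.0005,0,0],
    [0.0005,0,0],
    [0,0,0],
    [0,0,0]
  ],
  "claw": [1,1,1,1]
}}

```text
time_s: 18.68
position: [0.5043, 0.1523, 0.0409]
tcp_rot: [0.0, 1.0, -0.021, -0.001]
contact_force: [-6.5, 0.0, -0.5]
gripper_width: 0.071
gripper_force: 58.8
```

```bash
cat >> k.py <<'E'
d=grab('wrist');hsv=cv2.cvtColor(d['frame'],cv2.COLOR_RGB2HSV);m=cv2.inRange(hsv,(0,150,60),(6,255,255))|cv2.inRange(hsv,(174,150,60),(180,255,255));m[300:]=0
q,l,st,c=cv2.connectedComponentsWithStats(m);print([(s.tolist(),x.round(2).tolist()) for s,x in zip(st[1:],c[1:]) if s[4]>60])
E
python3 k.py
```

```text
knob [(np.int32(14), [274.29, 218.79]), (np.int32(2), [290.0, 217.5])]
t 18.73 [0.5043 0.1523 0.0409] tip x_adapter 23.7 mm F [-7.3  0.9 -1.6]
[([387, 37, 15, 16, 166], [393.67, 44.52]), ([279, 65, 72, 77, 1919], [315.32, 103.92])]
```

>>> {"op": "apply_moves", "data": {
  "angular": [
    [0,0,0],
    [0,0,0],
    [0,0,0],
    [0,0,0]
  ],
  "translation": [
    [0.0005,-0.0001,0],
    [0.0005,0,0],
    [0,0,0],
    [0,0,0]
  ],
  "claw": [1,1,1,1]
}}

```text
time_s: 19.12
position: [0.5052, 0.1522, 0.0409]
tcp_rot: [0.0, 1.0, -0.021, -0.001]
contact_force: [-6.4, 0.8, -1.3]
gripper_width: 0.072
gripper_force: 58.8
```

>>> {"op": "apply_moves", "data": {
  "angular": [
    [0,0,0],
    [0,0,0],
    [0,0,0],
    [0,0,0]
  ],
  "translation": [
    [0.0005,0,0],
    [0.0005,0,0],
    [0,0,0],
    [0,0,0]
  ],
  "claw": [1,1,1,1]
}}

```text
time_s: 19.45
position: [0.506, 0.1522, 0.0409]
tcp_rot: [0.0, 1.0, -0.021, -0.002]
contact_force: [-7.2, -0.1, -1.0]
gripper_width: 0.07
gripper_force: 58.9
```

```bash
python3 k.py
```

```text
knob [(np.int32(15), [274.13, 218.87])]
t 19.5 [0.5061 0.1522 0.0409] tip x_adapter 25.5 mm F [-7.5  0.2 -0.8]
[([387, 42, 14, 16, 165], [393.5, 49.35]), ([279, 73, 72, 76, 1892], [315.26, 111.5])]
```

>>> {"op": "apply_moves", "data": {
  "angular": [
    [0,0,0],
    [0,0,0],
    [0,0,0],
    [0,0,0]
  ],
  "translation": [
    [0.0005,-0.0001,0],
    [0.0005,0,0],
    [0,0,0],
    [0,0,0]
  ],
  "claw": [1,1,1,1]
}}

```text
time_s: 19.88
position: [0.5069, 0.1521, 0.0408]
tcp_rot: [0.0, 1.0, -0.021, -0.002]
contact_force: [-8.2, 0.8, 0.1]
gripper_width: 0.073
gripper_force: 58.9
```

```bash
python3 k.py
```

```text
knob [(np.int32(14), [274.29, 218.79])]
t 19.93 [0.5069 0.1521 0.0408] tip x_adapter 26.3 mm F [-8.2  0.4 -0.9]
[([387, 45, 14, 15, 163], [393.25, 51.87]), ([280, 78, 70, 74, 1876], [314.97, 115.18])]
```

>>> {"op": "apply_moves", "data": {
  "angular": [
    [0,0,0],
    [0,0,0],
    [0,0,0],
    [0,0,0]
  ],
  "translation": [
    [0.0005,0,0],
    [0,0,0],
    [0,0,0],
    [0,0,0]
  ],
  "claw": [1,1,1,1]
}}

```text
time_s: 20.32
position: [0.5081, 0.1521, 0.041]
tcp_rot: [0.0, 1.0, -0.021, -0.001]
contact_force: [-5.8, 0.2, -2.0]
gripper_width: 0.069
gripper_force: 58.8
```

```bash
python3 k.py
```

```text
knob [(np.int32(15), [274.4, 218.67])]
t 20.37 [0.5081 0.1521 0.041 ] tip x_adapter 27.6 mm F [-5.5 -0.  -0.9]
[([386, 49, 15, 15, 161], [392.96, 55.59]), ([281, 86, 68, 70, 1751], [315.05, 120.63])]
```

The force dropped from 8.2 to 5.8 N and the knob shrank (72→68 px), so the latch has snapped. I'll withdraw and check.

>>> {"op": "apply_moves", "data": {
  "angular": [
    [0,0,0],
    [0,0,0],
    [0,0,0],
    [0,0,0],
    [0,0,0],
    [0,0,0],
    [0,0,0],
    [0,0,0],
    [0,0,0],
    [0,0,0]
  ],
  "translation": [
    [-0.002,0.0001,0],
    [-0.004,0.0002,0],
    [-0.01,0.0004,0],
    [-0.012,0.0005,0],
    [-0.012,0.0005,0],
    [-0.012,0.0005,0],
    [-0.012,0.0005,0],
    [-0.014,0.0006,0],
    [-0.012,0.0005,0],
    [0,0,0]
  ],
  "claw": [1,1,1,1,1,1,1,1,1,1]
}}

```text
time_s: 21.25
position: [0.4175, 0.1559, 0.0416]
tcp_rot: [-0.0, 1.0, -0.021, 0.0]
contact_force: [-0.8, 0.2, 0.7]
gripper_width: 0.072
gripper_force: 58.9
```

```bash
python3 k.py
python3 - <<'E'
from h import *
d=grab('wrist');hsv=cv2.cvtColor(d['frame'],cv2.COLOR_RGB2HSV);m=cv2.inRange(hsv,(95,60,40),(125,255,255));m[300:]=0
n,l,st,c=cv2.connectedComponentsWithStats(m);print('blue',[(s.tolist(),x.round(1).tolist()) for s,x in zip(st[1:],c[1:]) if s[4]>25])
s=ctrl.sense();print(s['joint_pos'],s['tcp_rot'])
E
```

```text
knob [(np.int32(37), [294.05, 221.41]), (np.int32(15), [274.13, 218.87])]
t 21.3 [0.419  0.1559 0.0417] tip x_adapter -61.6 mm F [-0.7 -0.1  0.6]
[]
blue []
[ 8.98102566e-02  4.99921008e-01  1.85896325e+00 -1.58032111e-05
  7.80049411e-01  1.70243428e+00] [-1.41375761e-04  9.99780547e-01 -2.09066993e-02  1.32196780e-03]
```

The knob is back at its rest pixel (294.05, 221.41) and no blue is left in the trough, so the relay is latched. Next I'll lay the spudger on the bench to the left.

>>> {"op": "apply_moves", "data": {
  "angular": [
    [0,0,0],
    [0,0,0],
    [0,0,0],
    [0,0,0],
    [0,0,0],
    [0,0,0],
    [0,0,0],
    [0,0,0],
    [0,0,0],
    [0,0,0]
  ],
  "translation": [
    [0,0.02,0.03],
    [0.005,0.03,0.01],
    [0.005,0.03,0],
    [0,0.03,0],
    [0,0.03,0],
    [0,0.01,-0.015],
    [0,0,-0.02],
    [0,0,-0.015],
    [0,0,-0.006],
    [0,0,0]
  ],
  "claw": [1,1,1,1,1,1,1,1,1,1]
}}

```text
time_s: 22.23
position: [0.429, 0.3057, 0.0241]
tcp_rot: [0.0, 1.0, -0.021, -0.001]
contact_force: [0.3, -0.1, 0.3]
gripper_width: 0.071
gripper_force: 59.0
```

>>> {"op": "apply_moves", "data": {
  "angular": [
    [0,0,0],
    [0,0,0],
    [0,0,0],
    [0,0,0],
    [0,0,0]
  ],
  "translation": [
    [0,0,-0.001],
    [0,0,-0.001],
    [0,0,-0.001],
    [0,0,-0.0005],
    [0,0,0]
  ],
  "claw": [1,1,1,1,1]
}}

```text
time_s: 22.65
position: [0.429, 0.3058, 0.0221]
tcp_rot: [-0.0, 1.0, -0.021, 0.0]
contact_force: [-0.0, 0.0, -0.4]
gripper_width: 0.075
gripper_force: 59.0
```

>>> {"op": "apply_moves", "data": {
  "angular": [
    [0,0,0],
    [0,0,0],
    [0,0,0],
    [0,0,0]
  ],
  "translation": [
    [0,0,-0.0005],
    [0,0,-0.0005],
    [0,0,0],
    [0,0,0]
  ],
  "claw": [1,1,1,1]
}}

```text
time_s: 22.98
position: [0.4289, 0.3058, 0.0213]
tcp_rot: [-0.0, 1.0, -0.021, 0.0]
contact_force: [-0.7, -1.0, 6.0]
gripper_width: 0.066
gripper_force: 59.6
```

>>> {"op": "apply_moves", "data": {
  "angular": [
    [0,0,0],
    [0,0,0],
    [0,0,0],
    [0,0,0],
    [0,0,0],
    [0,0,0],
    [0,0,0],
    [0,0,0]
  ],
  "translation": [
    [0,0,0],
    [0,0,0],
    [0,0,0],
    [0,0,0],
    [0,0,0],
    [0,0,0.01],
    [0,0,0.03],
    [0,0,0.04]
  ],
  "claw": [0.6,0.3,0.2,0.2,0.2,0.2,0,0]
}}

```text
time_s: 23.65
position: [0.4276, 0.3052, 0.1002]
tcp_rot: [0.001, 1.0, -0.021, -0.003]
contact_force: [0.8, 0.0, -0.3]
gripper_width: 0.499
gripper_force: 0.0
```

>>> {"op": "apply_moves", "data": {
  "angular": [
    [0,0,0],
    [0,0,0],
    [0,0,0],
    [0,0,0]
  ],
  "translation": [
    [0,0,0.04],
    [0,0,0.02],
    [0,0,0],
    [0,0,0]
  ],
  "claw": [0,0,0,0]
}}

```text
time_s: 23.98
position: [0.4289, 0.3059, 0.1621]
tcp_rot: [-0.001, 1.0, -0.021, 0.001]
contact_force: [0.1, 0.3, -1.0]
gripper_width: 0.501
gripper_force: 0.0
```

```bash
python3 k.py
python3 - <<'E'
from h import *
s=ctrl.sense();P=[]
for k in range(2):
    d=grab('wrist','w10.png');g=cv2.cvtColor(d['frame'],cv2.COLOR_RGB2GRAY)
    # black tip: darkest blob ahead of gripper in middle columns
    m=cv2.inRange(g[100:230,285:345],0,75);n,l,st,c=cv2.connectedComponentsWithStats(m);print('tip',[(x.tolist(),(y+[285,100]).round(2).tolist(),ray(d,y+[285,100],.0052).round(4).tolist()) for x,y in zip(st[1:],c[1:]) if x[4]>30])
t=grab('top');g=cv2.cvtColor(t['frame'],cv2.COLOR_RGB2GRAY);print(s['gripper_width'])
E
```

```text
knob [(np.int32(37), [294.05, 221.41]), (np.int32(2), [272.0, 218.5])]
t 24.03 [0.4284 0.3056 0.1607] tip x_adapter -58.5 mm F [ 0.2 -0.8 -1.3]
[]
tip [([27, 29, 8, 17, 127], [315.54, 136.82], [0.4966, 0.302, 0.0052]), ([25, 59, 12, 66, 301], [316.64, 199.95], [0.4499, 0.3031, 0.0052])]
tip [([27, 29, 8, 17, 128], [315.53, 136.63], [0.4966, 0.3019, 0.0052]), ([31, 60, 5, 16, 41], [318.22, 166.63], [0.4749, 0.3008, 0.0052]), ([25, 77, 12, 48, 258], [316.31, 205.84], [0.4452, 0.3035, 0.0052])]
0.49907275695186404
```

The spudger lies flat and still at about (0.43, 0.305), well clear of the adapter, and the latch is down. Handing in.

```bash
python3 -c "
from station import ctrl
print(ctrl.job_done())"
```

```text
the job is handed in; nothing more can be done
None
```

The job is handed in after about 24 s of robot time: the relay is latched in the tunnel, the highest wrist reading I saw while pushing was about 8 N (limit 18 N), and the spudger lies flat on the bench clear of the adapter. `job_done()` gave no verdict, so these are my own camera and force readings.

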